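Unlock the amber tester at the perfume bar

ROBOT

A 6-joint arm with a two-finger parallel gripper is mounted at the origin on the work surface. World frame = base frame: x ahead of the robot, y to its left, z up, the work surface at z = 0. Lengths are in m, angles in rad, forces in N, time in s.
With the tool pointing down it reaches from about 0.275 to 0.825 m from the base axis. Payload 5.2 kg.
Tool frame: the origin (TCP) lies midway between the tips of the shut fingers; the grasp point (between the pads) lies 19 mm behind it; z points along the fingers, y is the line along which they close (so a half turn about z gives the same grasp; the last joint's range is limited). The gripper opens to 93 mm and grips with 3 to 60 N. Pads are 15 mm wide; open, the fingers measure 128 mm over their backs; the gripper's body (75 mm by 188 mm) begins 65 mm behind the grasp point.
Start: joints at [1.013, 0.259, 1.535, -0, 1.348, -0.203], TCP at [0.191, 0.516, 0.188] pointing down, gripper open.
Joint ranges: [-3.14, 3.14], [-0.91, 2.08], [0.19, 2.58], [-1.22, 4.36], [0.22, 2.71], [-3.12, 3.12]. Speed limits (rad/s): [2.57, 2.57, 3.14, 3.14, 3.14, 3.14].

INTERFACE

Orientations are given as a 3x3 rotation matrix whose columns are the frame's x, y, z axes.
In Python, from workcell import ctrl gives the robot as it stands. The module is installed in compiled form; this text tells all that it offers.
- The arm moves only by the tool step_arm, never from a script. Its argument "motion" is text: rows parted by semicolons, each of 7 numbers parted by spaces: the turn, a rotation vector about the world's x, y, z in rad, then the shift along the world's x, y, z in m, then the opening, from 0 (shut) to 1 (fully open). In form: rx ry rz x y z jaw; .... A call has exactly 5 rows; each row is the pose to reach, as a shift and turn from the pose commanded when the call began; what a row does not reach only later rows make up. A row lasts 1/12 s, in which the tool goes at most 41.7 mm and 7.16 degrees, less where a joint would pass 70% of its speed; a pose out of reach is approached as far as the arm can. A call with a gripper value outside its range is refused whole. The fingers move at their own pace and stop on an object; the grip force is fixed at half the most. Time passes only in rows, so rows that repeat a pose let the fingers close, or fill a call up. It gives the time, the measured TCP pose, the force, the opening and the grip force at its end, in the units of the state.
- ctrl.state(): the state, without advancing time (a new reading comes with each control period).
- ctrl.read_camera(name): name is "scene" or "top"; returns a dict with "pixels" (480x640x3 uint8, red, green, blue), "range_z" (480x640 float32, m along the optical axis (not along the pixel's ray), 0 where there is no reading), "mtx" (3x3 intrinsics, pixels), "world_from_camera" (4x4, takes a point from camera to world coordinates). Camera axes: x right, y down, z forward; pixel columns grow to the right and rows downward; lengths in m; the calibration is good to about 2 mm. A picture is of the moment at which its call begins.
- ctrl.job_done(): hands the job in; it is judged then, once.
The state is a dict: "time_s": time; "q": joint angles; "joint_vel": joint speeds; "effort": joint torques, N m; "position": TCP position; "orientation": TCP orientation; "force": force on the tool from outside, world axes, zero at the start; "torque": the same for the moment, N m; "grip_width": opening from 0.0 (shut) to 1.0 (fully open); "grip_force": force on a finger pad.
Only numpy, scipy, OpenCV 4.12 (cv2) and the standard library are available. Lean on these libraries where they do the work, as an engineer would, in place of code of your own. Each camera call takes 0.05 s, during which the arm holds its last target. There are 200 camera calls.

TASK

The amber tester bottle is due for a refill: pull the steel hitch clip straight out of the brass pin of the holder with the amber bottle and lay the clip flat in the clear tray. Leave the clip of the holder with the green bottle where it is, in its pin.

Things in the scene. Friction and masses are not known exactly. Their poses are not given: they have to be found in the camera images.
- amber_clip: Steel hitch clip to pull out, 5 mm wire, about 42 g: loop 33 mm wide over its flat sides (+y, -y), two legs ending 64 mm from the loop's centre. Origin: loop centre, underside, 66 mm above the work surface at the start. x level from loop along the legs, z up. Straight leg through the pin, sprung leg hugging it. Comes out along its own -x only: snaps free at about 4 N, clear after 35 mm.
- green_clip: An identical clip in an identical fixed holder, whose bottle is green; same origin and axes. To be left alone.
- amber_holder_pin (a point): Middle of the cross hole in the upright brass pin (18 mm thick, top 84 mm up) of the fixed holder (130 x 90 mm, 96 mm tall) with the amber bottle; 68.5 mm above the work surface. x level, from the clip's loop (centre 40 mm before the pin) past the pin to the bottle; parallel to the clip's x. A dark bar 22 mm wide under the legs ends 13 mm short of the loop's centre; the loop overhangs.
- tray_floor (a point): Centre of the inner floor of the clear acrylic tray with a white floor, 5 mm above the work surface; fixed. Outside 170 mm along its x and 220 mm along its y, walls 5 mm thick, tops 40 mm above the work surface, open at the top; z up.
Not all that is in view belongs to the job. What is shaped like the amber_clip but blue or red is not meant.

How it is judged:
On the way:
1. the amber holder's clip is drawn out of its pin, its loop 80 mm or more from the pin (distance between amber_clip and amber_holder_pin above 0.08 m), for 0.1 s.
At the end, for the whole second after the job is handed in: The amber holder's clip lies flat (within 15 degrees, either face up) and at rest on the tray's floor, its loop's centre between the tray's walls and less than 25 mm above the work surface; the green holder's clip is within 10 mm of where it started (x of amber_clip in the frame of tray_floor between -0.075 and 0.075 m and y of amber_clip in the frame of tray_floor between -0.1 and 0.1 m and height (world z) of amber_clip below 0.025 m and (angle between amber_clip's own z axis and vertical below 0.26 rad or angle between amber_clip's own z axis and vertical above 2.88 rad) and linear speed of amber_clip below 0.02 m/s and distance of green_clip from where it was at the start of the episode below 0.01 m); the robot touches nothing.
It fails at once if the green holder's clip is shifted by more than 10 mm (distance of green_clip from where it was at the start of the episode above 0.01 m).
It also fails if it takes over 37 s, if anything falls off the work surface, if the arm or the gripper's body presses on something with over 40 N, if the wrist force passes 120 N, or if a joint passes its speed limit or range.

## Working session

There is one attempt and no reset: what is moved stays moved. The work goes in short steps, Python scripts to look and compute and a tool call to move; the robot and the scene stay as the last step left them, time stands still between calls to the robot, and variables do not carry over. Pictures are saved under pics/ and viewed, at most 10 in all, crops included, and the job is handed in when it is done.

Besides the shell and the picture viewer there is one more tool, called after "Emit:" as a command line: name --argument value ..., lists and objects as JSON in quotes. step_arm: Moves the arm, as the interface text tells. Its arguments: {"type":"object","properties":{"motion":{"type":"string"}},"required":["motion"]}

```bash
mkdir -p pics; cat > h.py <<'E'
import numpy as np, cv2
from workcell import ctrl
def grab(n,tag):
    c=ctrl.read_camera(n); np.savez(f'{tag}.npz',**c); cv2.imwrite(f'pics/{tag}.png',c['pixels'][...,::-1]); return c
def pt(c,u,v):
    z=float(c['range_z'][int(round(v)),int(round(u))]); K=c['mtx']; 
    p=np.array([(u-K[0,2])/K[0,0]*z,(v-K[1,2])/K[1,1]*z,z,1]); return (c['world_from_camera']@p)[:3]
def ray(c,u,v):
    K=c['mtx'];T=c['world_from_camera'];d=T[:3,:3]@np.array([(u-K[0,2])/K[0,0],(v-K[1,2])/K[1,1],1]);return T[:3,3],d/np.linalg.norm(d)
def atz(c,u,v,z):
    o,d=ray(c,u,v);return o+d*(z-o[2])/d[2]
def tri(c1,p1,c2,p2):
    o,d=ray(c1,*p1);q,e=ray(c2,*p2)
    s=np.linalg.lstsq(np.c_[d,-e],q-o,rcond=None)[0];a,b=o+d*s[0],q+e*s[1];return (a+b)/2,np.linalg.norm(a-b)
E
python3 - <<'E'
from h import *
for n in('scene','top'):
    c=grab(n,n+'0');print(n,c['world_from_camera'].round(3).tolist(),c['mtx'][0,0])
s=ctrl.state();print(s['position'],s['orientation'],s['time_s'],s['grip_width'])
E
```

```text
scene [[0.51, 0.466, -0.723, 1.195], [0.86, -0.257, 0.44, -0.389], [0.019, -0.846, -0.532, 0.538], [0.0, 0.0, 0.0, 1.0]] 515.4797406204505
top [[0.026, -0.982, 0.189, 0.384], [-0.999, -0.032, -0.028, -0.006], [0.033, -0.188, -0.982, 0.793], [0.0, 0.0, 0.0, 1.0]] 482.9841268520811
[0.19076831 0.51529337 0.18710025] [[-9.37716423e-01  3.47400541e-01 -8.79781301e-04]
 [ 3.47401491e-01  9.37715432e-01 -1.40475241e-03]
 [ 3.36972757e-04 -1.62289674e-03 -9.99998626e-01]] 0.1 1.000050430571581
```

View pics/scene0.png

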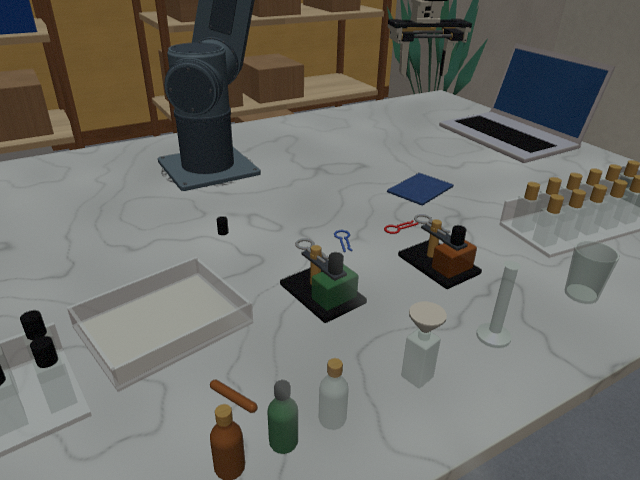

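View pics/top0.png

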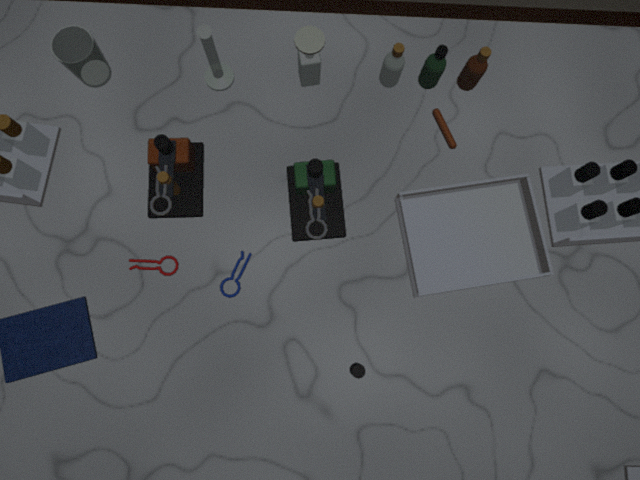

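The candidates are the amber holder (top 175,180; scene 440,258), the green holder (top 316,200; scene 322,285), and the loose red clip (top 155,265) and blue clip (top 236,275). The amber-bottled holder's grey clip fits, with its loop near top (160,204) and scene (423,219). The tray is at top (473,237). I'll confirm it in one enlarged crop.

```bash
python3 - <<'E'
from h import *
a=cv2.imread('pics/top0.png')[125:225,130:220];b=cv2.imread('pics/scene0.png')[200:290,395:485]
A=cv2.resize(a,None,fx=6,fy=6,interpolation=cv2.INTER_CUBIC)[:600,:400]
A=cv2.resize(a,None,fx=4.4,fy=4.4,interpolation=cv2.INTER_CUBIC);B=cv2.resize(b,None,fx=4.4,fy=4.4,interpolation=cv2.INTER_CUBIC)
B=cv2.copyMakeBorder(B,0,A.shape[0]-B.shape[0],0,0,cv2.BORDER_CONSTANT)
cv2.imwrite('pics/crop.png',cv2.convertScaleAbs(np.hstack([A,B]),alpha=1.6));print(A.shape,B.shape)
E
```

```text
(440, 396, 3) (440, 396, 3)
```

View pics/crop.png

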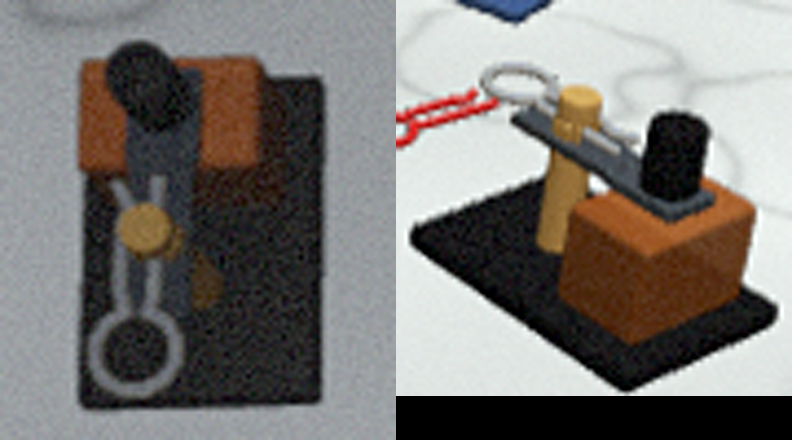

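The crop shows the amber-bottled holder. Its clip loop centre is at top (160.5,204.1) and scene (423.0,218.7), and its pin top at top (162.8,176.7) and scene (436.6,221.2). The clip is steel grey, and the red clip lies loose behind it. Next I'll triangulate these points.

```bash
python3 - <<'E'
from h import *
t=np.load('top0.npz');s=np.load('scene0.npz')
L=tri(t,(160.5,204.1),s,(423,218.7));P=tri(t,(162.8,176.7),s,(436.6,221.2));print('loop',L,'pin',P)
G=tri(t,(316.5,229),s,(304.5,244));print('green',G)
l=atz(t,160.5,204.1,.0685);p=atz(t,162.8,176.7,.084);print(l,p,np.linalg.norm((p-l)[:2]),np.degrees(np.arctan2(*(p-l)[1::-1])))
# holder base edges direction, table-top
for uv in((82,407),(322,403),(322,80)): print('base',atz(t,130+uv[0]/4.4-.4,125+uv[1]/4.4-.4,.006))
for uv in((398,195),(528,177),(550,273),(416,296)): print('tray top?',atz(t,*uv,.04))
for uv in((403,207),(524,186),(540,272),(416,290)): print('tray floor?',atz(t,*uv,.005))
print('depth floor',pt(t,473,237),'loop wire depth',pt(t,153,204),pt(t,168,204),'red',pt(t,169,265))
E
```

```text
loop (array([0.56726983, 0.22080301, 0.06724983]), np.float64(0.0003782747649687914)) pin (array([0.60654311, 0.21663818, 0.08232742]), np.float64(0.00012184631996027315))
green (array([ 0.53671125, -0.01895701,  0.06647898]), np.float64(0.0007990399036758608))
[0.56706328 0.22058299 0.0685    ] [0.6059807  0.21605903 0.084     ] 0.03917948803460723 -6.6305866289213515
base [0.56007534 0.25823826 0.006     ]
base [0.56468273 0.16892385 0.006     ]
base [0.69331967 0.17819982 0.006     ]
tray top? [ 0.60291265 -0.15052984  0.04      ]
tray top? [ 0.64145922 -0.36650912  0.04      ]
tray top? [ 0.48300275 -0.39322803  0.04      ]
tray top? [ 0.44039766 -0.17819775  0.04      ]
tray floor? [ 0.5923742 -0.1656699  0.005    ]
tray floor? [ 0.6369857  -0.37537957  0.005     ]
tray floor? [ 0.4887911  -0.39441503  0.005     ]
tray floor? [ 0.45283366 -0.18630145  0.005     ]
depth floor [ 0.54400515 -0.28276905  0.00753563] loop wire depth [0.58087093 0.25019352 0.0129813 ] [0.56722648 0.20877647 0.07005047] red [ 0.48245395  0.21959506 -0.00137963]
```

```bash
python3 - <<'E'
from h import *
t=np.load('top0.npz')
f=lambda u,v,z:atz(t,130+u/4.4-.4,125+v/4.4-.4,z)
def ang(a,b,z):
    d=f(*b,z)-f(*a,z);print(z,f(*a,z).round(4),f(*b,z).round(4),np.degrees(np.arctan2(d[1],d[0])).round(2))
ang((154,300),(158,182),.0685);ang((121,300),(121,210),.0685);ang((188,315),(200,75),.063)
ang((82,407),(82,180),.006)
for p in((91,350),(182,350),(136,304),(136,396)):print(f(*p,.0685).round(4))
E
```

```text
0.0685 [0.5852 0.2159 0.0685] [0.6284 0.2183 0.0685] 3.11
0.0685 [0.5848 0.2273 0.0685] [0.6176 0.2303 0.0685] 5.12
0.063 [0.5817 0.2053 0.063 ] [0.671  0.2085 0.063 ] 2.05
0.006 [0.5601 0.2582 0.006 ] [0.6492 0.2665 0.006 ] 5.31
[0.5664 0.236  0.0685]
[0.5675 0.2047 0.0685]
[0.5835 0.222  0.0685]
[0.5506 0.2191 0.0685]
```

The loop is at (0.567, 0.221, 0.068) and the clip axis is about +3.5° from world x. The pin height (0.082) and the 39 mm spacing both match the text. The tool needs a turn of +0.415 rad and a shift of (+0.376, -0.295).

Emit:
step_arm --motion "0 0 0.083 0.031 -0.0245 0 0.65; 0 0 0.166 0.062 -0.049 0 0.65; 0 0 0.249 0.093 -0.0735 0 0.65; 0 0 0.332 0.124 -0.098 0 0.65; 0 0 0.415 0.155 -0.1225 0 0.65"

```text
time_s: 0.52
position: [0.3468, 0.3919, 0.1875]
orientation: [[-0.998, -0.065, -0.001], [-0.065, 0.998, -0.0], [0.001, -0.0, -1.0]]
force: [2.1, 0.2, 0.2]
grip_width: 0.692
grip_force: 0.0
```

Emit:
step_arm --motion "0 0 0 0.031 -0.0245 0 0.65; 0 0 0 0.062 -0.049 0 0.65; 0 0 0 0.093 -0.0735 0 0.65; 0 0 0 0.124 -0.098 0 0.65; 0 0 0 0.155 -0.1225 0 0.65"

```text
time_s: 0.93
position: [0.5021, 0.2692, 0.1875]
orientation: [[-0.998, -0.06, -0.001], [-0.06, 0.998, -0.0], [0.001, -0.0, -1.0]]
force: [0.3, 0.6, 0.3]
grip_width: 0.652
grip_force: 0.0
```

Emit:
step_arm --motion "0 0 0 0.031 -0.025 0 0.65; 0 0 0 0.065 -0.050 0 0.65; 0 0 0 0.065 -0.050 -0.02 0.65; 0 0 0 0.065 -0.050 -0.04 0.65; 0 0 0 0.065 -0.050 -0.04 0.65"

```text
time_s: 1.35
position: [0.5637, 0.2192, 0.143]
orientation: [[-0.998, -0.058, -0.008], [-0.058, 0.998, -0.002], [0.008, -0.001, -1.0]]
force: [-0.6, 0.1, -0.6]
grip_width: 0.652
grip_force: 0.0
```

Emit:
step_arm --motion "0 0 0 0 0.001 -0.025 0.65; 0 0 0 0 0.001 -0.05 0.65; 0 0 0 0 0.001 -0.07 0.65; 0 0 0 0 0.001 -0.09 0.65; 0 0 0 0 0.001 -0.09 0.65"

```text
time_s: 1.77
position: [0.5627, 0.2216, 0.0544]
orientation: [[-0.998, -0.061, -0.007], [-0.061, 0.998, -0.001], [0.007, -0.001, -1.0]]
force: [-0.7, -0.3, -0.4]
grip_width: 0.65
grip_force: 0.0
```

```bash
python3 - <<'E'
from h import *
t=grab('top','top1');s=grab('scene','s1')
a=cv2.imread('pics/top1.png')[110:230,100:220];b=cv2.imread('pics/s1.png')[160:280,360:480]
cv2.imwrite('pics/c1.png',cv2.convertScaleAbs(cv2.resize(np.hstack([a,b]),None,fx=3.3,fy=3.3,interpolation=cv2.INTER_CUBIC),alpha=1.5))
print(ctrl.state()['position'],ctrl.state()['force'])
E
```

```text
[0.56558454 0.2221116  0.05816963] [0.65477674 0.64044718 0.67021031]
```

View pics/c1.png

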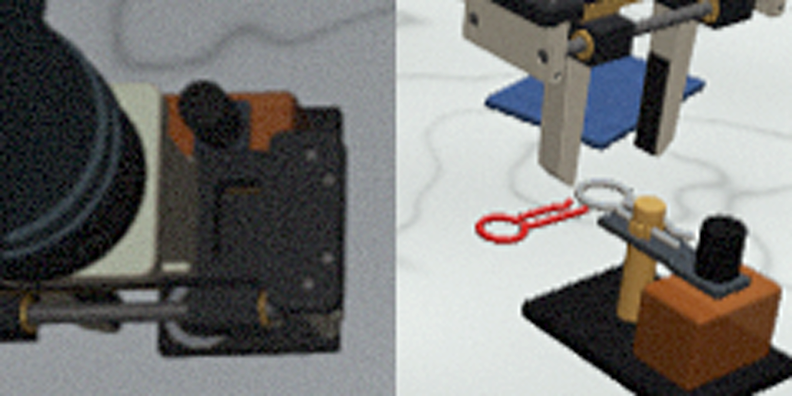

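```bash
python3 - <<'E'
from h import *
s=np.load('s1.npz');T=np.linalg.inv(s['world_from_camera']);st=ctrl.state();R=st['orientation'];p0=np.array(st['position']);print(p0,st['q'])
for y in(-.03,0,.03):
  for z in (0,-.019):
    p=T[:3]@np.r_[p0+R[:,1]*y+R[:,2]*z,1];q=s['mtx']@p;u=q[:2]/q[2];print(y,z,u,(u-[360,160])*3.3+[396,0])
p=T[:3]@np.r_[.567,.2207,.0685,1];q=s['mtx']@p;print(q[:2]/q[2])
for u,v in((570,175),(660,140),(655,110)):print(pt(s,360+(u-396)/3.3,160+v/3.3))
E
```

```text
[0.56558454 0.2221116  0.05816963] [ 1.90805316e-01  4.70803412e-01  1.55749657e+00  4.97664819e-05
  1.11447503e+00 -1.44085095e+00]
-0.03 0 [410.73157694 226.52518887] [563.4142039  219.53312327]
-0.03 -0.019 [411.90425232 217.64390666] [567.28403266 190.22489199]
0 0 [422.4449943  222.30751557] [602.0684812  205.61480138]
0 -0.019 [423.72249345 213.51508264] [606.28422839 176.59977272]
0.03 0 [433.81650695 218.21295258] [639.59447292 192.1027435 ]
0.03 -0.019 [435.19221935 209.508016  ] [644.13432384 163.37645281]
[423.04562506 218.04192098]
[0.57562903 0.18510564 0.0926369 ]
[0.56862229 0.25676434 0.09337494]
[0.56541709 0.252344   0.11209069]
```

The fingertips look about 30 mm higher than the TCP reading says. I'll check that with a fresh depth frame.

```bash
python3 - <<'E'
from h import *
print(ctrl.state()['position'],ctrl.state()['time_s'])
s=grab('scene','s2');st=ctrl.state();print(st['position'],st['time_s'],st['grip_width'])
b=cv2.imread('pics/s2.png')[160:280,360:480]
cv2.imwrite('pics/c2.png',cv2.convertScaleAbs(cv2.resize(b,None,fx=4.5,fy=4.5,interpolation=cv2.INTER_CUBIC),alpha=1.5))
E
```

```text
[0.56558454 0.2221116  0.05816963] 1.8667
[0.56655086 0.22225609 0.05917841] 1.9167 0.6476214886234489
```

View pics/c2.png

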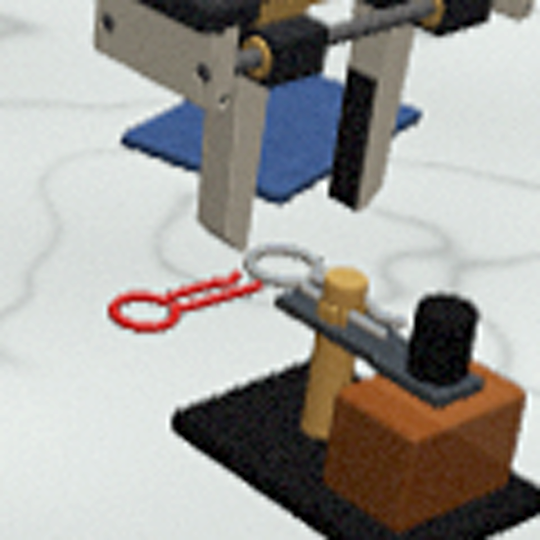

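```bash
python3 - <<'E'
from h import *
def cloud(c,R):
    u0,u1,v0,v1=R;vv,uu=np.mgrid[v0:v1,u0:u1];z=c['range_z'][v0:v1,u0:u1];K=c['mtx']
    P=np.stack([(uu-K[0,2])/K[0,0]*z,(vv-K[1,2])/K[1,1]*z,z,np.ones_like(z)],-1)@c['world_from_camera'].T
    return P[...,:3][z>0]
for n,R,p in(('s2',(380,460,150,225),(.5665,.2222)),('scene0',(370,500,0,110),(.191,.515))):
    P=cloud(np.load(n+'.npz'),R);d=np.hypot(P[:,0]-p[0],P[:,1]-p[1]);Q=P[(d<.09)&(P[:,2]>.074)]
    for k in (Q[:,1]<p[1]-.02,Q[:,1]>p[1]+.02):
        q=Q[k];i=np.argsort(q[:,2])[:12];print(n,len(q),q[i].round(3)[::3].tolist())
E
```

```text
s2 1369 [[0.576, 0.186, 0.088], [0.578, 0.187, 0.089], [0.57, 0.183, 0.091], [0.576, 0.186, 0.092]]
s2 706 [[0.568, 0.256, 0.086], [0.557, 0.25, 0.088], [0.571, 0.258, 0.089], [0.57, 0.254, 0.089]]
scene0 1210 [[0.182, 0.465, 0.218], [0.181, 0.466, 0.22], [0.179, 0.461, 0.222], [0.184, 0.463, 0.223]]
scene0 864 [[0.212, 0.559, 0.217], [0.217, 0.558, 0.218], [0.213, 0.555, 0.22], [0.219, 0.556, 0.221]]
```

Depth puts the tips 28 to 30 mm above the stated TCP at both heights, and the sideways position agrees. Going down 27 mm more is clear of everything under either reading, so I'll do that and then close.

Emit:
step_arm --motion "0 0 0 0 -0.001 -0.014 0.65; 0 0 0 0 -0.001 -0.027 0.65; 0 0 0 0 -0.001 -0.027 0.65; 0 0 0 0 -0.001 -0.027 0.65; 0 0 0 0 -0.001 -0.027 0.65"

```text
time_s: 2.33
position: [0.5672, 0.2211, 0.0326]
orientation: [[-0.998, -0.06, 0.003], [-0.06, 0.998, 0.0], [-0.003, 0.0, -1.0]]
force: [1.2, 0.4, 0.5]
grip_width: 0.653
grip_force: 0.0
```

Emit:
step_arm --motion "0 0 0 0 0 0 0.3; 0 0 0 0 0 0 0.2; 0 0 0 0 0 0 0.2; 0 0 0 0 0 0 0.2; 0 0 0 0 0 0 0.2"

```text
time_s: 2.75
position: [0.5661, 0.2208, 0.0311]
orientation: [[-0.998, -0.06, 0.0], [-0.06, 0.998, 0.0], [-0.0, 0.0, -1.0]]
force: [-0.5, -0.5, -0.4]
grip_width: 0.343
grip_force: 30.3
```

Gripped: the opening is 32 mm, which matches the 33 mm loop, at 30 N. Now I'll pull straight out along the clip's -x.

Emit:
step_arm --motion "0 0 0 -0.010 -0.0006 0 0.2; 0 0 0 -0.020 -0.0012 0 0.2; 0 0 0 -0.030 -0.0018 0 0.2; 0 0 0 -0.040 -0.0024 0 0.2; 0 0 0 -0.055 -0.0033 0 0.2"

```text
time_s: 3.17
position: [0.511, 0.2173, 0.0309]
orientation: [[-0.998, -0.06, 0.001], [-0.06, 0.998, -0.0], [-0.001, -0.0, -1.0]]
force: [-0.0, 0.2, 0.1]
grip_width: 0.341
grip_force: 30.0
```

Emit:
step_arm --motion "0 0 0 -0.010 -0.001 0 0.2; 0 0 0 -0.015 -0.001 0.02 0.2; 0 0 0 -0.015 -0.001 0.04 0.2; 0 0 0 -0.015 -0.001 0.07 0.2; 0 0 0 -0.015 -0.001 0.07 0.2"

```text
time_s: 3.58
position: [0.499, 0.2172, 0.1061]
orientation: [[-0.998, -0.06, 0.009], [-0.06, 0.998, 0.002], [-0.009, 0.001, -1.0]]
force: [1.2, 0.3, -0.1]
grip_width: 0.34
grip_force: 30.0
```

```bash
python3 - <<'E'
from h import *
s=grab('scene','s3');st=ctrl.state();print(st['position'],st['time_s'],st['grip_width'],st['grip_force'])
b=cv2.imread('pics/s3.png')[130:280,290:480]
cv2.imwrite('pics/c3.png',cv2.convertScaleAbs(cv2.resize(b,None,fx=4,fy=4,interpolation=cv2.INTER_CUBIC),alpha=1.5))
E
```

```text
[0.49808695 0.21694457 0.10393634] 3.6333 0.33946451416157297 29.999939650297165
```

View pics/c3.png

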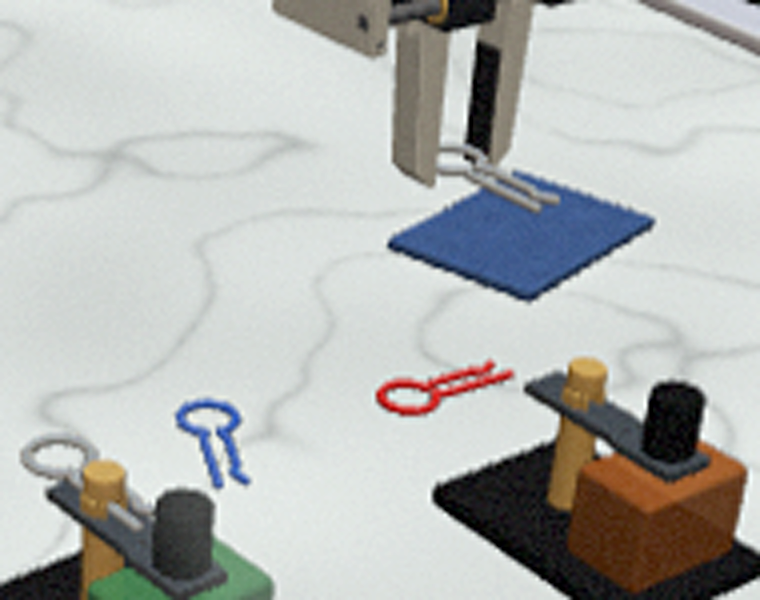

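The clip is free, held level near the fingertips, and the green clip is untouched. The tray centre is about (0.542, -0.275), so I'll carry the loop to (0.520, -0.275), raised for clearance.

Emit:
step_arm --motion "0 0 0 0.002 -0.03 0.03 0.2; 0 0 0 0.004 -0.065 0.05 0.2; 0 0 0 0.006 -0.104 0.05 0.2; 0 0 0 0.008 -0.143 0.05 0.2; 0 0 0 0.01 -0.182 0.05 0.2"

```text
time_s: 4.05
position: [0.5052, 0.0331, 0.1503]
orientation: [[-0.998, -0.061, -0.0], [-0.061, 0.998, -0.0], [0.0, 0.0, -1.0]]
force: [1.5, 0.1, -0.5]
grip_width: 0.34
grip_force: 30.0
```

Emit:
step_arm --motion "0 0 0 0.002 -0.039 0 0.2; 0 0 0 0.004 -0.078 0 0.2; 0 0 0 0.006 -0.117 0 0.2; 0 0 0 0.008 -0.156 0 0.2; 0 0 0 0.01 -0.195 0 0.2"

```text
time_s: 4.47
position: [0.5149, -0.1621, 0.1496]
orientation: [[-0.998, -0.06, -0.002], [-0.06, 0.998, 0.001], [0.002, 0.001, -1.0]]
force: [-0.3, 0.3, -1.1]
grip_width: 0.338
grip_force: 30.0
```

Emit:
step_arm --motion "0 0 0 0.001 -0.039 0 0.2; 0 0 0 0.002 -0.078 0 0.2; 0 0 0 0.002 -0.115 0 0.2; 0 0 0 0.002 -0.115 -0.03 0.2; 0 0 0 0.002 -0.115 -0.06 0.2"

```text
time_s: 4.88
position: [0.5184, -0.279, 0.0904]
orientation: [[-0.998, -0.056, 0.003], [-0.056, 0.998, -0.002], [-0.002, -0.003, -1.0]]
force: [0.2, 0.6, -0.6]
grip_width: 0.336
grip_force: 30.0
```

Emit:
step_arm --motion "0 0 0 0 0 -0.025 0.2; 0 0 0 0 0 -0.05 0.2; 0 0 0 0 0 -0.06 0.2; 0 0 0 0 0 -0.06 0.2; 0 0 0 0 0 -0.06 0.2"

```text
time_s: 5.3
position: [0.5177, -0.2752, 0.0305]
orientation: [[-0.998, -0.06, -0.001], [-0.06, 0.998, 0.001], [0.001, 0.001, -1.0]]
force: [0.2, 0.1, -0.5]
grip_width: 0.342
grip_force: 30.0
```

```bash
python3 - <<'E'
from h import *
s=grab('scene','s4');st=ctrl.state();print(st['position'],st['time_s'],st['grip_width'],st['grip_force'])
b=cv2.imread('pics/s4.png')[200:390,60:290]
cv2.imwrite('pics/c4.png',cv2.convertScaleAbs(cv2.resize(b,None,fx=3.1,fy=3.1,interpolation=cv2.INTER_CUBIC),alpha=1.3))
E
```

```text
[ 0.51859516 -0.27585467  0.03166925] 5.35 0.33939958313657836 29.999860525131226
```

View pics/c4.png

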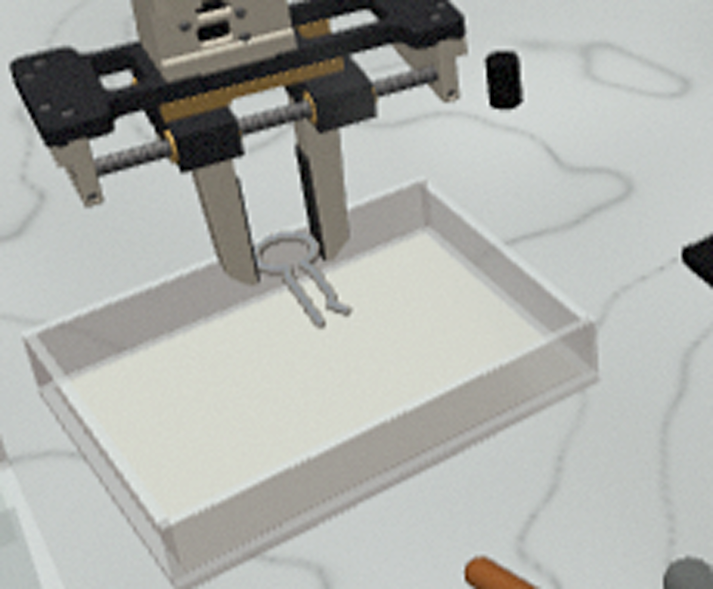

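The clip hangs level over the tray interior, with the tips at about 0.059. I'll lower 42 mm and measure the tip height.

Emit:
step_arm --motion "0 0 0 0 0 -0.012 0.2; 0 0 0 0 0 -0.024 0.2; 0 0 0 0 0 -0.036 0.2; 0 0 0 0 0 -0.042 0.2; 0 0 0 0 0 -0.042 0.2"

```text
time_s: 5.77
position: [0.5182, -0.2755, -0.0109]
orientation: [[-0.998, -0.06, 0.0], [-0.06, 0.998, -0.0], [-0.0, -0.0, -1.0]]
force: [0.2, -0.1, -0.4]
grip_width: 0.341
grip_force: 30.0
```

```bash
python3 - <<'E'
from h import *
s=grab('scene','s5');st=ctrl.state();print(st['position'],st['force'],st['grip_width'])
p=st['position'];vv,uu=np.mgrid[0:480,0:640];z=s['range_z'];K=s['mtx']
P=(np.stack([(uu-K[0,2])/K[0,0]*z,(vv-K[1,2])/K[1,1]*z,z,np.ones_like(z)],-1)@s['world_from_camera'].T)[...,:3][z>0]
for lo,hi in((-.04,-.018),(-.016,.016),(.018,.04)):
    d=P[(abs(P[:,0]-p[0]-.01)<.03)&(P[:,1]-p[1]>lo)&(P[:,1]-p[1]<hi)];print(np.histogram(d[:,2],np.arange(-.004,.06,.004))[0])
E
```

```text
[ 0.51848282 -0.27576578 -0.01036729] [ 0.33114736  0.13242415 -0.61049828] 0.33911388638243234
[  0  67 287   0   0   2   8  12  20  22  22  22  23  24  27]
[  0  57 257   0   0   0   3 155  47   7   4   7   6   3   8]
[  0  63 249   0   0   1   8  11  15  15  19  12  21  16  16]
```

Emit:
step_arm --motion "0 0 0 0 0 -0.003 0.2; 0 0 0 0 0 -0.006 0.2; 0 0 0 0 0 -0.009 0.2; 0 0 0 0 0 -0.009 0.2; 0 0 0 0 0 -0.009 0.2"

```text
time_s: 6.23
position: [0.518, -0.2755, -0.0202]
orientation: [[-0.998, -0.06, -0.0], [-0.06, 0.998, 0.0], [0.0, 0.0, -1.0]]
force: [-0.1, 0.9, 0.3]
grip_width: 0.339
grip_force: 30.0
```

Emit:
step_arm --motion "0 0 0 0 0 0 0.45; 0 0 0 0 0 0 0.6; 0 0 0 0 0 0 0.6; 0 0 0 0 0 0 0.6; 0 0 0 0 0 0 0.6"

```text
time_s: 6.65
position: [0.5181, -0.2756, -0.02]
orientation: [[-0.998, -0.06, 0.0], [-0.06, 0.998, -0.0], [-0.0, -0.0, -1.0]]
force: [-0.6, -0.5, 0.2]
grip_width: 0.591
grip_force: 0.0
```

Emit:
step_arm --motion "0 0 0 0 0 0.02 0.6; 0 0 0 0 0 0.05 0.6; 0 0 0 0 0 0.09 0.6; 0 0 0 -0.02 0 0.12 0.6; 0 0 0 -0.04 0 0.15 0.6"

```text
time_s: 7.07
position: [0.4783, -0.2756, 0.1316]
orientation: [[-0.998, -0.061, 0.001], [-0.061, 0.998, -0.001], [-0.001, -0.001, -1.0]]
force: [-0.5, -0.7, 0.7]
grip_width: 0.599
grip_force: 0.0
```

```bash
python3 - <<'E'
from h import *
s=grab('scene','s6');st=ctrl.state();print(st['position'],st['time_s'],st['force'],st['grip_width'])
b=cv2.imread('pics/s6.png')[200:390,60:360]
cv2.imwrite('pics/c6.png',cv2.convertScaleAbs(cv2.resize(b,None,fx=2.6,fy=2.6,interpolation=cv2.INTER_CUBIC),alpha=1.3))
E
```

```text
[ 0.47721256 -0.27732507  0.13754478] 7.1167 [-1.01008886  0.24173294  3.02908277] 0.595415392279121
```

View pics/c6.png

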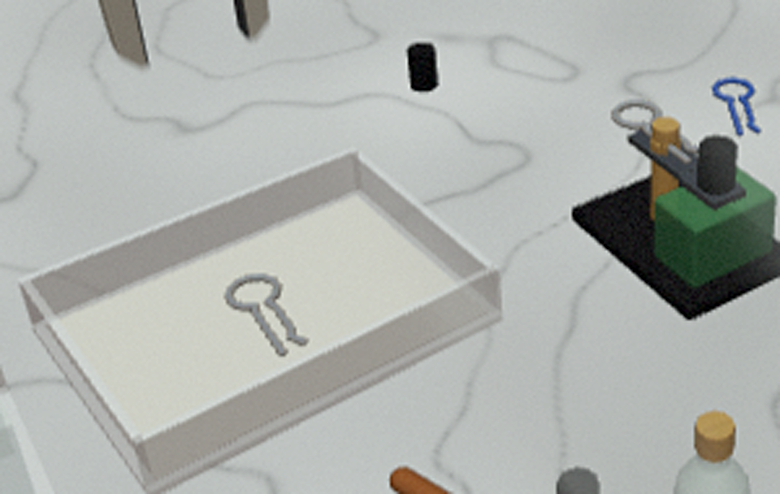

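The clip lies flat in the tray (crop 253,295), the gripper is clear, and the green clip is still in its pin (crop 635,115). Handing in.

```bash
python3 -c "
from workcell import ctrl
print(ctrl.job_done())"
```

```text
the job is handed in; nothing more can be done
None
```

I pulled the amber holder's clip straight out and laid it flat in the tray, and the last picture shows the green clip still in its pin; the job is handed in at about 7 s, but no verdict came back.

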